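# Cap the open dust port

## Robot

A 6-joint arm with a two-finger parallel gripper is mounted at the origin on the work surface. World frame = base frame: x ahead of the robot, y to its left, z up, the work surface at z = 0. Lengths are in m, angles in rad, forces in N, time in s.
With the tool pointing down it reaches from about 0.375 to 0.9 m from the base axis. Payload 3.1 kg.
Tool frame: the origin (TCP) lies on the centre line of the jaws, within the pads' length; the fingertips stand 22 mm ahead of it and the grasp point (between the pads) lies 3 mm ahead of it; z points along the fingers, y is the line along which they close (so a half turn about z gives the same grasp; the last joint's range is limited). The gripper opens to 85 mm and grips with 20 to 120 N. Pads are 22 mm wide; open, the fingers measure 114 mm over their backs; the gripper's body (76 mm by 85 mm) begins 54 mm behind the grasp point. The pads swing forward as they close: fully open they stand 13 mm farther back than shut.
Start: joints at [-1.319, 0.527, 1.433, -0, 1.181, -0.178], TCP at [0.26, -0.568, 0.253] pointing down, gripper open.
Joint ranges: [-3.08, 3.08], [-0.75, 2.2], [0.22, 2.44], [-1.43, 4.57], [0, 2.65], [-2.85, 2.85]. Speed limits (rad/s): [2.79, 2.79, 3.14, 3.14, 3.14, 3.14].

## Interface

Orientations are given as a unit quaternion [x, y, z, w].
In Python, from station import sense, eyes, job gives the robot as it stands.
- The arm moves only by the tool tcp_steps, called after ">>>" as name(argument=value, ...), one argument or row to a line, values as JSON. Schema: {"type":"object","properties":{"steps":{"type":"array","items":{"type":"array","items":{"type":"number"},"minItems":5,"maxItems":5},"minItems":1,"maxItems":20},"force":{"type":"number"},"only":{"type":"string"},"quiet":{"type":"boolean"},"lines":{"type":"string"}},"required":["steps"],"additionalProperties":false}. steps is a list of rows, 1 to 20 of them, each of 5 numbers: dx, dy, dz in a scale on which 1.0 is 0.6 m, then a turn about the tool's z in a scale on which 1.0 is 2 rad, then the opening from 0.0 (shut) to 1.0 (fully open); each row is the pose to reach, as a shift and turn from the pose commanded when the call began, along the tool's axes at that moment; what a row does not reach only later rows make up. A row lasts 1/10 s, in which the tool goes at most 0.05 m and 0.15 rad, less where a joint would pass 70% of its speed; a pose out of reach is approached as far as the arm can. The fingers move at their own pace and stop on an object; force is the grip in N (left out, the last holds). Time passes only in rows, so rows that do not move let the fingers close. The tool returns the time, the measured TCP pose, the force, the opening and the grip force at its end. only (a regular expression) keeps the lines of the reply that match it, lines (a string "A,B") keeps lines A to B, and quiet returns only ok. No shift or turn number may pass 1 either way. Input that does not fit is refused with a message, and nothing moves.
- sense(): the state, without advancing time (a new reading comes with each control period).
- eyes.snapshot(name): name is "side" or "top"; returns a dict with "pixels" (384x512x3 uint8, red, green, blue), "range_z" (384x512 float32, m along the optical axis (not along the pixel's ray), 0 where there is no reading), "fov_y" (degrees; the focal length in pixels is half the picture's height over the tangent of half this angle, whatever the lens; pixels are square), "cx", "cy" (the principal point, pixels), "k1" (the pictures are not rectified: a ray, as slopes to the right and down, at radius r is drawn at 1 + k1 r^2 times it, then the intrinsics apply), "R" (3x3) and "t" (3): a world point X has camera coordinates R X + t. Camera axes: x right, y down, z forward; pixel columns grow to the right and rows downward; lengths in m; the calibration is good to about 2 mm. A picture is of the moment at which its call begins.
- job.sign_off(): hands the job in; it is judged then, once.
The state is a dict: "t": time; "q": joint angles; "qd": joint speeds; "tau": joint torques, N m; "tcp_pos": TCP position; "tool_rot": TCP orientation; "force": force on the tool from outside, world axes, zero at the start; "ft_torque": the same for the moment, N m; "finger_gap": opening from 0.0 (shut) to 1.0 (fully open); "gripper_force": force on a finger pad.
Only numpy, scipy, OpenCV 4.12 (cv2) and the standard library are available. Lean on these libraries where they do the work, as an engineer would, in place of code of your own. Each camera call takes 0.05 s, during which the arm holds its last target. There are 200 camera calls.

## Task

Close the open suction port on the bench dust box with the large spring-tab dust cap: pinch the cap's two tabs together, lower it squarely into the port, press it gently down onto the springy rubber seal and let the tabs spring out under the rim, so that the cap stays latched with the seal squeezed when you let go. Do not force or crush the cap, and leave the small cap and the other things on the bench where they are.

Things in the scene. Friction and masses are not known exactly. Their poses are not given: they have to be found in the camera images.
- cap: The large grey dust cap, loose, standing on its nose, 60 to 120 g. Origin: centre of the nose's underside; z up. z 0 to 24 mm: round nose, 58.8 mm diameter, tapering to 47.8 mm over its lowest 9 mm. z 24 to 28 mm: round flange, 84 mm diameter. Two black sprung tabs slide along the cap's y axis. Its yaw does not matter to the port.
- cap_grip (a point): Midway between the cap's two upright grips, 40 mm above its origin. Each grip stands on the flange (z 28 to 52 mm), 20 mm along x, 6 mm thick; outer faces 52 mm apart along y at rest, 38 mm when fully pinched. Fingertips can rest on the flange beside them. The plastic bears 40 N from each finger.
- cap_hooks (a point): On the cap's axis, 13.5 mm above its origin, level with the tabs' two flat hooks (16 mm wide, z 11 to 16 mm, 8 mm below the flange). They stick out of the nose to y = +/-34.5 mm at rest and draw in to +/-27.5 mm, inside the nose, when fully pinched. Flat-bottomed: unpinched they do not pass the port's mouth.
- tab_a (a joint): How far the tab on the cap's +y side is pushed in, m: 0 at rest, 0.007 fully pinched; its spring takes about 4 N to start and 9 N at full pinch.
- tab_b (a joint): The same for the tab on the cap's -y side.
- dust_box: Dust box fixed to the bench: green metal box 130 x 130 x 36 mm with a round open port upright in its middle. Origin: centre of its underside on the bench, on the port's axis; z up. The port is an aluminium collar, 88 mm outside diameter, sliding in a dark sleeve (101 mm diameter, up to 52 mm above the bench) and clamped at some height.
- port (a point): On the port's axis, fixed to the box 74 mm above the bench. The real rim top is clamped anywhere from 10 mm below to 10 mm above this point; it is not measured, so feel for it (or look). Mouth 62 mm diameter, rim 6 mm thick. A black rubber seal ring (66 to 83 mm diameter) stands 5 mm above the rim top.
- bore (a point): On the port's axis 50 mm above the bench, inside the bore below the rim, which is 77 mm wide and goes at least 26 mm below the rim. The hooks clear the rim's underside and can spring out once the flange has squeezed the seal by 3 mm or more; the seal then holds them up against the rim, still squeezed by about 3 mm.
- seal (a joint): How far the rubber seal ring is squeezed down, m: 0 free, 0.005 flat (flange hard on the rim). It takes about 1 N to start, 5.5 N at 3 mm and 8.5 N at 5 mm; the cap must never be forced on the port with over 16 N.
- small_cap: A smaller grey cap for another port, 54 mm flange diameter, 38 mm high, loose, not to be used. Origin: centre of its underside.
- glue: White glue bottle, 44 mm diameter, 110 mm high, loose. Origin: centre of its base.
- offcut: Wood offcut 90 x 45 x 28 mm, loose. Origin: centre of its underside.
- chisel: Carving tool with a wooden handle, 200 mm long, lying loose near the robot. Origin: near its middle.
- square: Try square, 100 mm wooden stock and 150 mm steel blade, lying loose near the robot. Origin: underside of the stock's middle.
- mallet: Wooden mallet lying loose beyond the work area. Origin: near its middle.
- sand_block: Cork sanding block 100 x 60 x 30 mm, loose. Origin: centre of its underside.
Not all that is in view belongs to the job. What is shaped like the cap but green, purple or red is not meant.

How it is judged:
By the outcome, as a careful person would: the job done as asked, in the order asked, and still so for the second after the job is handed in, with the robot touching nothing.
It also fails if it takes over 64 s, if anything falls off the work surface, if the arm or the gripper's body presses on something with over 40 N, if the wrist force passes 120 N, or if a joint passes its speed limit or range.

## Working session

There is one attempt and no reset: what is moved stays moved. The work goes in short steps, Python scripts to look and compute and a tool call to move; the robot and the scene stay as the last step left them, time stands still between calls to the robot, and variables do not carry over. Pictures are saved under pics/ and viewed, at most 10 in all, crops included, and the job is handed in when it is done.

```bash
ls; mkdir -p pics
```

Run:
```python
from station import sense, eyes, job
import cv2,numpy as np
for n in("side","top"):
    s=eyes.snapshot(n); cv2.imwrite(f"pics/{n}0.png",s["pixels"][:,:,::-1]); np.savez(f"{n}0.npz",**s)
    print(n,s["fov_y"],s["cx"],s["cy"],s["k1"],s["R"].tolist(),s["t"])
print(sense())
```

```text
pics
side 44.562875668579366 256.83348146500305 187.85522265923706 -0.03153966785389286 [[-0.7959805513851617, -0.6053184059876657, -0.0021422392784094853], [-0.40725327549549956, 0.5381407844960936, -0.7379358140516801], [0.4478389570088352, -0.5865101221926868, -0.6748675019222353]] [0.33304347 0.36152157 0.95730823]
top 52.978544317132624 252.01638464597133 194.18156718922674 -0.07139170087781756 [[0.0077254362658919495, -0.9999276298132111, -0.009222405902760777], [-0.9971293873620046, -0.007008476464520274, -0.07539141938390122], [0.07532132827808238, 0.009778363553269036, -0.9971113684602364]] [-0.16512826  0.51746971  0.98056618]
{'t': 0.1, 'q': array([-1.31949508e+00,  5.28366728e-01,  1.43378644e+00, -3.25388693e-05,
        1.18141845e+00, -1.78518948e-01]), 'qd': array([-0.00166673, -0.00117058, -0.00337212,  0.00031598,  0.00185078,
       -0.00086665]), 'tau': array([-5.67272746e-04, -4.43303347e+01, -1.78587395e+01, -1.75158993e-04,
        3.87638443e-03, -8.65059832e-06]), 'tcp_pos': array([ 0.26029558, -0.56754326,  0.25243152]), 'tool_rot': array([ 9.76993772e-01,  2.13265537e-01, -5.10357977e-05, -9.88275276e-04]), 'force': array([-0.59918977, -0.37867862,  0.04292395]), 'ft_torque': array([ 0.00563514, -0.00149087, -0.00790632]), 'gripper_force': 0.0, 'finger_gap': 0.9985818860908011}
```

View pics/side0.png

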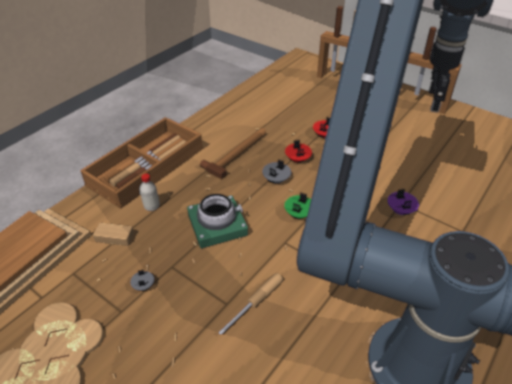

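View pics/top0.png

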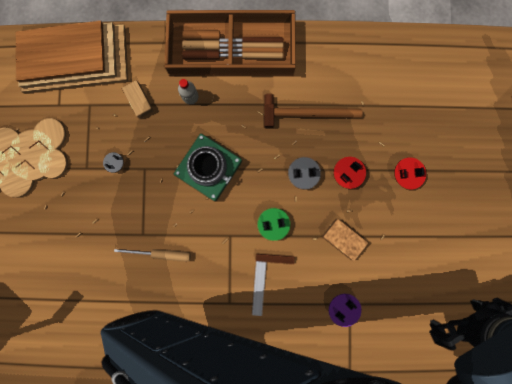

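Side view: the robot is in front, with the grey candidates at (278,172) and (142,281) and the port at (217,210). Top view: the same two grey caps at (305,173) and (114,163), and the port at (206,165). Red caps are at (350,172) and (411,173), green at (274,224), purple at (345,310). The large grey one at top (305,173) / side (278,172) fits the description; (114,163) is the small cap. I'll measure it and confirm in one crop.

Create h.py:
```python
import numpy as np,cv2
def K(s):
    f=192/np.tan(np.radians(s["fov_y"])/2); return np.array([[f,0,s["cx"]],[0,f,s["cy"]],[0,0,1]])
def cloud(s):
    # pixel = slope*(1+k1 r^2): OpenCV radial model
    v,u=np.mgrid[0:384,0:512]; p=np.stack([u,v],-1).reshape(-1,1,2).astype(float)
    n=cv2.undistortPoints(p,K(s),np.array([float(s["k1"]),0,0,0,0]))[:,0]
    z=s["range_z"].reshape(-1,1).astype(float); X=(np.hstack([n,np.ones_like(z)])*z-s["t"])@s["R"]
    X[z[:,0]==0]=np.nan; return X.reshape(384,512,3)
def proj(s,X):
    return cv2.projectPoints(np.atleast_2d(X).astype(float),cv2.Rodrigues(np.array(s["R"]))[0],np.array(s["t"],float),K(s),np.array([float(s["k1"]),0,0,0,0]))[0][:,0]
def circ(P):
    c=np.linalg.lstsq(np.c_[2*P[:,:2],np.ones(len(P))],(P[:,:2]**2).sum(1),rcond=None)[0]
    return c[:2],np.sqrt(c[2]+c[0]**2+c[1]**2)
```

Run:
```python
import numpy as np,cv2
from h import *
S={n:dict(np.load(n+"0.npz")) for n in("side","top")}
t,sd=S["top"],S["side"]
for nm,pt,ps,r in(("cap",(305,173),(278,172),.06),("port",(206,165),(217,210),.06),("small",(114,163),(142,281),.04)):
  for n,p in(("top",pt),("side",ps)):
    C=cloud(S[n]); c0=np.nanmedian(C[p[1]-12:p[1]+13,p[0]-12:p[0]+13].reshape(-1,3),0)
    P=C.reshape(-1,3); m=np.hypot(*(P[:,:2]-c0[:2]).T)<r; Q=P[m]
    print(nm,n,"c0",c0.round(4))
    h,e=np.histogram(Q[:,2],np.arange(-.006,.12,.004)); print([(round(a*1000),int(k)) for a,k in zip(e,h) if k])
    for lo,hi in((.02,.033),(.04,.06),(.06,.1)):
      q=Q[(Q[:,2]>lo)&(Q[:,2]<hi)]
      if len(q)>8:
        (cx,cy),R=cv2.minEnclosingCircle((q[:,:2]*1000).astype(np.float32)); print("  ",lo,hi,len(q),"mec",round(cx,1),round(cy,1),round(R,1),"z",q[:,2].mean().round(4))
crop=np.hstack([cv2.resize(t["pixels"][138:208,270:340],(400,400),interpolation=2),cv2.resize(sd["pixels"][140:205,245:310],(400,400),interpolation=2)])
cv2.imwrite("pics/crop.png",crop[:,:,::-1])
```

```text
cap top c0 [ 0.5733 -0.2978  0.0288]
[(-6, 65), (-2, 541), (2, 155), (6, 3), (22, 64), (26, 567), (30, 130), (34, 4), (38, 6), (42, 3), (46, 8), (50, 34), (54, 5)]
   0.02 0.033 756 mec 574.2 -293.9 42.0 z 0.0284
   0.04 0.06 56 mec 574.3 -294.5 28.3 z 0.05
cap side c0 [ 0.5655 -0.2971  0.0273]
[(-6, 63), (-2, 338), (2, 75), (6, 12), (10, 9), (14, 6), (22, 54), (26, 258), (30, 61), (34, 14), (38, 11), (42, 18), (46, 19), (50, 20), (54, 2)]
   0.02 0.033 367 mec 573.6 -293.2 43.8 z 0.0281
   0.04 0.06 65 mec 573.6 -292.7 28.4 z 0.0474
port top c0 [ 0.5903 -0.0439  0.046 ]
[(30, 31), (34, 301), (38, 114), (42, 304), (46, 200), (50, 154), (54, 37), (58, 3), (62, 8), (66, 11), (70, 48), (74, 148), (78, 225), (82, 91)]
   0.02 0.033 13 mec 590.9 -43.8 59.4 z 0.0324
   0.04 0.06 725 mec 589.9 -45.2 58.5 z 0.0474
   0.06 0.1 532 mec 588.0 -46.3 44.4 z 0.0784
port side c0 [ 0.5801 -0.0467  0.0597]
[(-6, 1), (-2, 4), (2, 6), (6, 2), (10, 3), (14, 4), (18, 3), (22, 4), (26, 2), (30, 44), (34, 211), (38, 84), (42, 163), (46, 146), (50, 156), (54, 69), (58, 54), (62, 42), (66, 55), (70, 64), (74, 128), (78, 195), (82, 33)]
   0.02 0.033 20 mec 575.1 -46.6 56.3 z 0.0295
   0.04 0.06 596 mec 578.4 -48.1 57.8 z 0.0492
   0.06 0.1 539 mec 584.2 -42.5 44.7 z 0.0751
small top c0 [0.5984 0.2046 0.0196]
[(-6, 39), (-2, 233), (2, 63), (6, 1), (14, 1), (18, 117), (22, 172), (26, 13), (30, 4), (34, 10), (38, 14)]
   0.02 0.033 278 mec 600.3 206.8 28.0 z 0.023
small side c0 [0.5982 0.2068 0.0198]
[(-6, 73), (-2, 305), (2, 17), (14, 5), (18, 200), (22, 103), (26, 11), (30, 14), (34, 23), (38, 10)]
   0.02 0.033 269 mec 596.6 208.4 27.8 z 0.0227
```

View pics/crop.png

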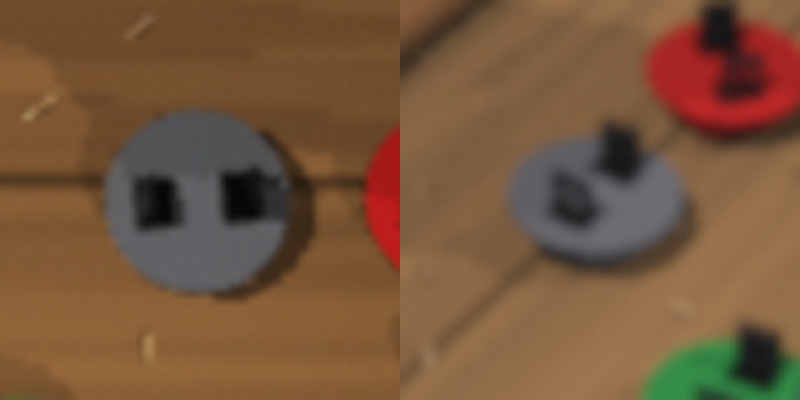

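The crop shows the large grey cap with two black grips and an 84 mm flange, measured at radius 42 mm. The other grey one measures 28 mm radius, so it is the small cap. Next I'll refine the poses with silhouette fits.

Add to h.py:
```python
from scipy.optimize import minimize
def hullfit(s,mask,rings,x0,free_h=False):
    """rings(h)->[(r,z)]; match hull of projected rings with hull of mask (supersampled area of symmetric difference)"""
    a=np.linspace(0,2*np.pi,60); k=8
    pts=np.argwhere(mask)[:,::-1].astype(np.float32)
    nb,lab,st,_=cv2.connectedComponentsWithStats(mask.astype(np.uint8)); l=1+np.argmax(st[1:,4]); 
    ys,xs=np.nonzero(lab==l); o=np.array([xs.min()-6,ys.min()-6]); wh=(np.array([xs.max(),ys.max()])+7-o)*k
    def fill(p):
        im=np.zeros((wh[1],wh[0]),np.uint8); cv2.fillConvexPoly(im,cv2.convexHull(((p-o+.5)*k).astype(np.int32)),1); return im
    sq=np.array([[-.5,-.5],[.5,-.5],[-.5,.5],[.5,.5]])
    M=fill((np.c_[xs,ys][:,None]+sq).reshape(-1,2))
    def cost(x):
        h=x[2] if free_h else 0
        P=np.vstack([np.c_[x[0]+r*np.cos(a),x[1]+r*np.sin(a),0*a+z] for r,z in rings(h)])
        return float((fill(proj(s,P))^M).sum())/M.sum()
    st0=np.array([x0]+[np.array(x0)+d for d in np.eye(len(x0))*.006])
    r=minimize(cost,x0,method="Nelder-Mead",options=dict(initial_simplex=st0,xatol=5e-5,fatol=1e-5)); return r.x,r.fun
```

Run:
```python
from h import *
for n in("top","side"):
    s=dict(np.load(n+"0.npz")); C=cloud(s); x,y,z=np.moveaxis(C,2,0)
    m=(np.hypot(x-.574,y+.294)<.05)&(z>.02)&(z<.034)
    print(n,"cap",hullfit(s,m,lambda h:[(.042,.024),(.042,.028)],[.574,-.294]), hullfit(s,m,lambda h:[(.042,.024+h),(.042,.028+h)],[.574,-.294,0],True))
    g=(np.hypot(x-.574,y+.294)<.05)&(z>.044); G=C[g]; hi=G[G[:,1]>-.294]; lo=G[G[:,1]<-.294]
    print(" grips",len(hi),hi.mean(0).round(4),len(lo),lo.mean(0).round(4), "zmax",np.percentile(G[:,2],90).round(4))
    d=hi.mean(0)-lo.mean(0); print(" yaw of y axis rel world y",np.degrees(np.arctan2(-d[0],d[1])).round(2),"mid",((hi.mean(0)+lo.mean(0))/2).round(4))
    m=(np.hypot(x-.587,y+.045)<.05)&(z>.060)
    for H in(.070,.074,.078):
        print(" port",H,hullfit(s,m,lambda h:[(.044,.060),(.044,H),(.0415,H+.005)],[.587,-.045]))
    R=np.hypot(x-.587,y+.0447); q=z[(R>.034)&(R<.041)&(z>.06)]; print(" seal z",np.percentile(q,[10,50,90]).round(4)); fl=z[(np.hypot(x-.574,y+.294)<.018)]; print(" flange z",np.nanmedian(fl).round(4))
    # corners of green box
    p=s["pixels"].astype(int); gr=(p[...,1]>p[...,0]+12)&(p[...,1]>p[...,2]+5)&(np.hypot(x-.587,y+.045)<.11); 
    b=C[gr&(z>.03)&(z<.042)]; r=cv2.minAreaRect((b[:,:2]*1000).astype(np.float32)); print(" box",r,np.median(b[:,2]))
```

```text
top cap (array([ 0.57323087, -0.29478695]), np.float64(0.041662907562115443)) (array([ 0.57128164, -0.29200567,  0.0205    ]), np.float64(0.016383681276050596))
 grips 25 [ 0.5716 -0.2703  0.0514] 24 [ 0.5747 -0.3175  0.0511] zmax 0.0537
 yaw of y axis rel world y 3.74 mid [ 0.5732 -0.2939  0.0512]
 port 0.07 (array([ 0.5885334 , -0.04523346]), np.float64(0.05652975444288769))
 port 0.074 (array([ 0.58798706, -0.04590624]), np.float64(0.04128014158247917))
 port 0.078 (array([ 0.58770822, -0.0462025 ]), np.float64(0.027903546936066663))
 seal z [0.0783 0.0811 0.0832]
 flange z 0.0288
 box ((588.3800048828125, -45.823089599609375), (130.59169006347656, 128.54251098632812), 57.50758361816406) 0.036390221635419745
side cap (array([ 0.57195397, -0.29393376]), np.float64(0.04082598262867958)) (array([ 0.57043617, -0.29214227,  0.0024514 ]), np.float64(0.03862922031836155))
 grips 24 [ 0.5694 -0.2696  0.0497] 23 [ 0.573  -0.3161  0.0491] zmax 0.0531
 yaw of y axis rel world y 4.42 mid [ 0.5712 -0.2929  0.0494]
 port 0.07 (array([ 0.58591754, -0.04409913]), np.float64(0.10309315799989102))
 port 0.074 (array([ 0.58583408, -0.04415216]), np.float64(0.05646875056759359))
 port 0.078 (array([ 0.58440827, -0.04257726]), np.float64(0.021396007773761737))
 seal z [0.0731 0.0799 0.0821]
 flange z 0.0284
 box ((580.8712768554688, -40.54290771484375), (129.89019775390625, 126.51446533203125), 57.00082778930664) 0.03565774260078579
```

Both views agree on the cap: about (0.573, -0.294), flange top at 28 mm, grip axis about 4° off world y. The seal top is about 81 mm, so the rim is about 76 mm, inside the 64–84 mm range. Moving above the cap now.

Units first: shifts go in shares of 0.6 m and turns go in shares of 2 rad. So 0.398 m is 0.6633, 0.25 m is 0.4167, 0.36 rad is 0.18.

>>> tcp_steps(
  steps=[
    [0.0833, -0.025, 0, 0.05, 1],
    [0.1667, -0.05, 0, 0.1, 1],
    [0.25, -0.075, 0, 0.15, 1],
    [0.3333, -0.1, 0, 0.18, 1],
    [0.4167, -0.125, 0, 0.18, 1],
    [0.5, -0.15, 0.0333, 0.18, 1],
    [0.575, -0.1717, 0.0833, 0.18, 1],
    [0.6333, -0.1883, 0.1333, 0.18, 1],
    [0.6633, -0.1967, 0.1833, 0.18, 1],
    [0.6633, -0.1967, 0.2333, 0.18, 1],
    [0.6633, -0.1967, 0.2367, 0.18, 1],
    [0.6633, -0.1967, 0.2367, 0.18, 1],
    [0.6633, -0.1967, 0.2367, 0.18, 1],
  ],
  force=22,
)

```text
t: 1.4
tcp_pos: [0.5736, -0.2965, 0.113]
tool_rot: [0.999, 0.034, 0.001, 0.001]
force: [-0.6, -0.2, 0.4]
finger_gap: 0.997
gripper_force: 0.0
```

Run:
```python
from station import sense,eyes
from h import *
import numpy as np
from scipy.spatial.transform import Rotation as R
s=sense(); M=R.from_quat(s["tool_rot"]).as_matrix(); print(M.round(4).tolist(),s["tcp_pos"],s["force"])
print("tool delta to cap xy", M.T@(np.array([.5727,-.294,.056])-s["tcp_pos"]), "yaw err deg",np.degrees(np.arctan2(M[0,1],-M[1,1])))
a=[]
for n in("side","top"):
    p=eyes.snapshot(n); a.append(p["pixels"]); np.savez(n+"1.npz",**p)
cv2.imwrite("pics/above.png",np.hstack([cv2.resize(a[0][60:240,150:390],(400,300)),cv2.resize(a[1][90:240,200:400],(400,300))])[:,:,::-1])
```

```text
[[0.9976, 0.0686, 0.0023], [0.0686, -0.9976, -0.0019], [0.0022, 0.0021, -1.0]] [ 0.57357039 -0.29646408  0.1130211 ] [-0.57160197 -0.20593477  0.35276141]
tool delta to cap xy [-0.00082353 -0.00263564  0.05701413] yaw err deg 3.9341031316993194
```

View pics/above.png

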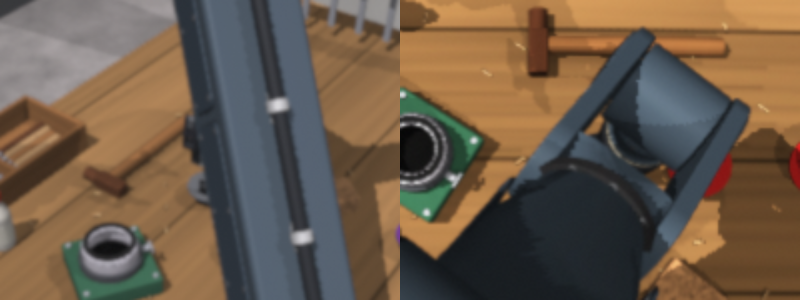

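The arm hides the cap from both views here, so I'll descend beside the grips and check the measured pose once it settles.

To row units: 0.045 m is 0.075, 0.04 m is 0.0667.

>>> tcp_steps(
  steps=[
    [0, 0, 0.025, 0, 1],
    [0, 0, 0.05, 0, 1],
    [0, 0, 0.0667, 0, 1],
    [0, 0, 0.075, 0, 1],
    [0, 0, 0.075, 0, 1],
    [0, 0, 0.075, 0, 1],
  ],
)

```text
t: 2.1
tcp_pos: [0.5731, -0.295, 0.066]
tool_rot: [0.999, 0.035, -0.0, -0.0]
force: [-0.2, -0.2, 0.7]
finger_gap: 1.0
gripper_force: 0.0
```

To row units: 0.011 m is 0.0183, -0.001 m is -0.0017.

>>> tcp_steps(
  steps=[
    [0, -0.0017, 0.01, 0, 1],
    [0, -0.0017, 0.0183, 0, 1],
    [0, -0.0017, 0.0183, 0, 1],
    [0, -0.0017, 0.0183, 0, 0.8],
    [0, -0.0017, 0.0183, 0, 0.7],
    [0, -0.0017, 0.0183, 0, 0.7],
    [0, -0.0017, 0.0183, 0, 0.7],
  ],
)

```text
t: 2.8
tcp_pos: [0.5731, -0.2941, 0.0555]
tool_rot: [0.999, 0.035, 0.0, 0.0]
force: [0.2, 0.8, 0.2]
finger_gap: 0.698
gripper_force: 0.0
```

>>> tcp_steps(
  steps=[
    [0, 0, 0, 0, 0.62],
    [0, 0, 0, 0, 0.55],
    [0, 0, 0, 0, 0.5],
    [0, 0, 0, 0, 0.45],
    [0, 0, 0, 0, 0.4],
    [0, 0, 0, 0, 0.4],
    [0, 0, 0, 0, 0.4],
  ],
  force=22,
)

```text
t: 3.5
tcp_pos: [0.5734, -0.2941, 0.0571]
tool_rot: [0.999, 0.035, 0.0, 0.0]
force: [-2.2, 1.4, 9.5]
finger_gap: 0.419
gripper_force: 22.1
```

To row units: -0.115 m is -0.1917, -0.09 m is -0.15.

>>> tcp_steps(
  steps=[
    [0, 0, -0.005, 0, 0.4],
    [0, 0, -0.0167, 0, 0.4],
    [0, 0, -0.05, 0, 0.4],
    [0, 0, -0.1, 0, 0.4],
    [0, 0, -0.15, 0, 0.4],
    [0, 0, -0.1917, 0, 0.4],
    [0, 0, -0.1917, 0, 0.4],
    [0, 0, -0.1917, 0, 0.4],
  ],
)

```text
t: 4.3
tcp_pos: [0.5729, -0.2939, 0.1704]
tool_rot: [0.999, 0.035, 0.0, 0.0]
force: [-0.2, -0.5, -0.7]
finger_gap: 0.421
gripper_force: 22.6
```

>>> tcp_steps(
  steps=[
    [0.0033, -0.025, 0, 0, 0.4],
    [0.01, -0.075, 0, 0, 0.4],
    [0.0167, -0.1417, 0, 0, 0.4],
    [0.025, -0.2083, 0, 0, 0.4],
    [0.0333, -0.275, 0, 0, 0.4],
    [0.0417, -0.3417, 0, 0, 0.4],
    [0.0467, -0.3833, 0, 0, 0.4],
    [0.05, -0.405, 0, 0, 0.4],
    [0.05, -0.4133, 0, 0, 0.4],
    [0.05, -0.4133, 0, 0, 0.4],
    [0.05, -0.4133, 0, 0, 0.4],
    [0.05, -0.4133, 0, 0, 0.4],
  ],
)

```text
t: 5.5
tcp_pos: [0.5858, -0.0459, 0.1702]
tool_rot: [0.999, 0.034, 0.0, 0.0]
force: [0.2, 0.1, -0.5]
finger_gap: 0.417
gripper_force: 22.6
```

Run:
```python
from station import sense,eyes
from h import *
a=[]
for n in("side","top"):
    p=eyes.snapshot(n); a.append(p["pixels"]); np.savez(n+"2.npz",**p)
cv2.imwrite("pics/over.png",np.hstack([cv2.resize(a[0][120:270,130:330],(400,300)),cv2.resize(a[1][90:240,110:310],(400,300))])[:,:,::-1])
```

```text
(no output)
```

View pics/over.png

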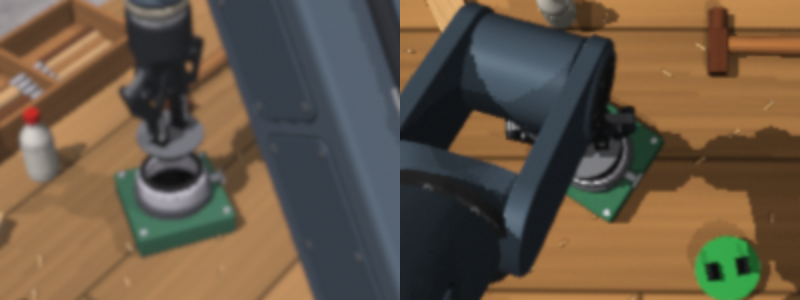

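Side: the cap is held level above the port, with its flange around side pixel (215,187). Top: the arm hides most of it. I'll measure the held cap's flange against the collar in the same side camera, so the calibration bias cancels.

Add to h.py:
```python
from scipy.optimize import least_squares
def plane(s,px,z):
    n=cv2.undistortPoints(np.array(px,float).reshape(-1,1,2),K(s),np.array([float(s["k1"]),0,0,0,0]))[:,0]
    d=np.c_[n,np.ones(len(n))]@s["R"]; o=-np.array(s["R"]).T@s["t"]; return (o+d*((z-o[2])/d[:,2])[:,None])[:,:2]
def fixr(P,r,c0):
    f=least_squares(lambda c:np.hypot(*(P-c).T)-r,c0,loss="soft_l1",f_scale=.0007); return f.x,np.sqrt(np.mean(f.fun**2))
```

Run:
```python
from h import *
for n in("side","top"):
    s=dict(np.load(n+"2.npz")); C=cloud(s); x,y,z=np.moveaxis(C,2,0)
    m=(np.hypot(x-.586,y+.046)<.05)&(z>.130)&(z<.150)
    P=C[m]; R=np.hypot(P[:,0]-.586,P[:,1]+.046); print(n,m.sum(),"flange z median",np.median(P[R>.032][:,2]).round(4))
    # outward boundary: pixels whose outer neighbour is >15 mm further away (background)
    q=s["range_z"]; pts=[]
    for v,u in np.argwhere(m):
        for dv,du in((0,1),(0,-1),(1,0),(-1,0)):
            if q[v+dv,u+du]>q[v,u]+.012 : pts.append((u+du/2,v+dv/2))
    pts=np.array(pts)
    for zz in(.137,.141): 
        Q=plane(s,pts,zz); r=np.hypot(*(Q-[.586,-.046]).T); Q=Q[r>.036]; print(" cap@z",zz,len(Q),fixr(Q,.042,[.586,-.046]))
    # plane tilt of the flange
    F=P[(R>.02)&(R<.04)]; A=np.c_[F[:,:2]-[.586,-.046],np.ones(len(F))]; print(" tilt",np.linalg.lstsq(A,F[:,2],rcond=None)[0].round(3),len(F))
    # collar outer edge near the top from first pictures
    s=dict(np.load(n+"0.npz")); p=s["pixels"]; C=cloud(s); x,y,z=np.moveaxis(C,2,0)
    m=(np.hypot(x-.586,y+.0445)<.055)&(z>.064); q=s["range_z"]; pts=[];inn=[]
    for v,u in np.argwhere(m):
        for dv,du in((0,1),(0,-1),(1,0),(-1,0)):
            if q[v+dv,u+du]>q[v,u]+.012:
                e=(u+du/2,v+dv/2); pr=plane(s,[e],.078)[0]; (inn if np.hypot(*(pr-[.586,-.0445]))<.037 else pts).append(e)
    for zz in(.074,.076,.078):
        print(" outer",zz,len(pts),fixr(plane(s,pts,zz),.044,[.586,-.0445]),"inner seal top",len(inn),fixr(plane(s,inn,zz+.005),.033,[.586,-.0445]) if len(inn)>5 else 0)
```

```text
side 478 flange z median 0.1407
 cap@z 0.137 89 (array([ 0.58568575, -0.04732589]), np.float64(0.0012350496622720983))
 cap@z 0.141 89 (array([ 0.58273198, -0.04430897]), np.float64(0.001105651442213468))
 tilt [0.007 0.002 0.141] 321
 outer 0.074 78 (array([ 0.58847233, -0.04636461]), np.float64(0.0016470131218476055)) inner seal top 76 (array([ 0.58636455, -0.04417553]), np.float64(0.005246434209322773))
 outer 0.076 78 (array([ 0.58693391, -0.04481203]), np.float64(0.0016258631227874028)) inner seal top 76 (array([ 0.58500847, -0.04278847]), np.float64(0.0053314708616185105))
 outer 0.078 78 (array([ 0.5853929 , -0.04326272]), np.float64(0.0016084837474800659)) inner seal top 76 (array([ 0.58365121, -0.04140058]), np.float64(0.00541602515056673))
top 268 flange z median 0.1414
 cap@z 0.137 40 (array([ 0.58659827, -0.04730932]), np.float64(0.00046081202442819125))
 cap@z 0.141 40 (array([ 0.58611089, -0.04773731]), np.float64(0.0004590971567342675))
 tilt [0.009 0.001 0.142] 192
 outer 0.074 139 (array([ 0.58750725, -0.04638945]), np.float64(0.0008763317738112408)) inner seal top 96 (array([ 0.58753338, -0.04631787]), np.float64(0.0025641851629757935))
 outer 0.076 139 (array([ 0.58718057, -0.04666566]), np.float64(0.0008277037919632644)) inner seal top 96 (array([ 0.58731706, -0.04653021]), np.float64(0.002640851046543973))
 outer 0.078 139 (array([ 0.58685475, -0.04693902]), np.float64(0.0007875394976729964)) inner seal top 96 (array([ 0.58710411, -0.04674312]), np.float64(0.0027190842829110246))
```

The cap is level. Top and side both put the port axis about (+1.4, +1.1) mm from the cap axis, so I'll correct that and lower with force checks.

>>> tcp_steps(
  steps=[
    [0.0025, -0.0017, 0, 0, 0.4],
    [0.0025, -0.0017, 0, 0, 0.4],
    [0.0025, -0.0017, 0.0167, 0, 0.4],
    [0.0025, -0.0017, 0.0333, 0, 0.4],
    [0.0025, -0.0017, 0.0467, 0, 0.4],
    [0.0025, -0.0017, 0.0567, 0, 0.4],
    [0.0025, -0.0017, 0.0567, 0, 0.4],
    [0.0025, -0.0017, 0.0567, 0, 0.4],
  ],
)

```text
t: 6.4
tcp_pos: [0.587, -0.0434, 0.136]
tool_rot: [0.999, 0.035, -0.0, -0.0]
force: [0.6, -0.6, -0.2]
finger_gap: 0.419
gripper_force: 22.6
```

>>> tcp_steps(
  steps=[
    [0, 0, 0.0033, 0, 0.4],
    [0, 0, 0.0067, 0, 0.4],
    [0, 0, 0.01, 0, 0.4],
    [0, 0, 0.0133, 0, 0.4],
    [0, 0, 0.0133, 0, 0.4],
    [0, 0, 0.0133, 0, 0.4],
  ],
)

```text
t: 7.0
tcp_pos: [0.587, -0.0434, 0.1283]
tool_rot: [0.999, 0.035, -0.0, -0.0]
force: [0.4, 0.4, -1.6]
finger_gap: 0.415
gripper_force: 22.6
```

To row units: 0.006 m is 0.01, 0.004 m is 0.0067.

>>> tcp_steps(
  steps=[
    [0, 0.001, 0, 0, 0.4],
    [0, 0.001, 0.0033, 0, 0.4],
    [0, 0.001, 0.0067, 0, 0.4],
    [0, 0.001, 0.01, 0, 0.4],
    [0, 0.001, 0.01, 0, 0.4],
    [0, 0.001, 0.01, 0, 0.4],
  ],
)

```text
t: 7.6
tcp_pos: [0.5871, -0.044, 0.1222]
tool_rot: [0.999, 0.035, -0.0, -0.0]
force: [-0.2, -0.3, -0.9]
finger_gap: 0.421
gripper_force: 22.6
```

>>> tcp_steps(
  steps=[
    [0, 0, 0.0033, 0, 0.4],
    [0, 0, 0.0067, 0, 0.4],
    [0, 0, 0.0067, 0, 0.4],
    [0, 0, 0.0067, 0, 0.4],
  ],
)

```text
t: 8.0
tcp_pos: [0.5871, -0.044, 0.1182]
tool_rot: [0.999, 0.035, -0.0, -0.0]
force: [-0.8, -0.1, -0.6]
finger_gap: 0.416
gripper_force: 22.6
```

To row units: 0.002 m is 0.0033, 0.001 m is 0.0017.

>>> tcp_steps(
  steps=[
    [0, 0, 0.0017, 0, 0.4],
    [0, 0, 0.0033, 0, 0.4],
    [0, 0, 0.0033, 0, 0.4],
    [0, 0, 0.0033, 0, 0.4],
  ],
)

```text
t: 8.4
tcp_pos: [0.5871, -0.044, 0.1163]
tool_rot: [0.999, 0.035, -0.0, -0.0]
force: [-0.2, 0.3, -0.8]
finger_gap: 0.417
gripper_force: 22.6
```

>>> tcp_steps(
  steps=[
    [0, 0, 0.0017, 0, 0.4],
    [0, 0, 0.0033, 0, 0.4],
    [0, 0, 0.0033, 0, 0.4],
    [0, 0, 0.0033, 0, 0.4],
  ],
)

```text
t: 8.8
tcp_pos: [0.5871, -0.044, 0.1142]
tool_rot: [0.999, 0.035, -0.0, -0.0]
force: [0.8, 0.1, -0.0]
finger_gap: 0.417
gripper_force: 22.6
```

>>> tcp_steps(
  steps=[
    [0, 0, 0.0017, 0, 0.4],
    [0, 0, 0.0017, 0, 0.4],
    [0, 0, 0.0017, 0, 0.4],
  ],
)

```text
t: 9.1
tcp_pos: [0.5872, -0.044, 0.1135]
tool_rot: [0.999, 0.035, 0.0, 0.0]
force: [0.2, 0.1, 0.5]
finger_gap: 0.417
gripper_force: 22.9
```

To row units: 0.001 m is 0.0017.

>>> tcp_steps(
  steps=[
    [0, 0, 0.0017, 0, 0.4],
    [0, 0, 0.0017, 0, 0.4],
    [0, 0, 0.0017, 0, 0.4],
  ],
)

```text
t: 9.4
tcp_pos: [0.5872, -0.0441, 0.1125]
tool_rot: [0.999, 0.035, 0.0, 0.0]
force: [-1.1, -1.1, 2.5]
finger_gap: 0.417
gripper_force: 23.2
```

>>> tcp_steps(
  steps=[
    [0, 0, 0.0017, 0, 0.4],
    [0, 0, 0.0017, 0, 0.4],
    [0, 0, 0.0017, 0, 0.4],
  ],
)

```text
t: 9.7
tcp_pos: [0.5872, -0.044, 0.1115]
tool_rot: [0.999, 0.035, 0.0, 0.0]
force: [-2.1, 1.1, 2.9]
finger_gap: 0.421
gripper_force: 23.6
```

>>> tcp_steps(
  steps=[
    [0, 0, 0.0008, 0, 0.4],
    [0, 0, 0.0017, 0, 0.4],
    [0, 0, 0.0017, 0, 0.4],
  ],
)

```text
t: 10.0
tcp_pos: [0.5872, -0.0441, 0.1105]
tool_rot: [0.999, 0.035, 0.0, 0.0]
force: [-0.9, 0.3, 4.6]
finger_gap: 0.418
gripper_force: 23.9
```

To row units: 0.001 m is 0.0017, 0.0005 m is 0.0008.

>>> tcp_steps(
  steps=[
    [0, 0, 0.0008, 0, 0.4],
    [0, 0, 0.0017, 0, 0.4],
    [0, 0, 0.0017, 0, 0.4],
    [0, 0, 0.0017, 0, 0.4],
  ],
)

```text
t: 10.4
tcp_pos: [0.5872, -0.044, 0.1097]
tool_rot: [0.999, 0.035, 0.0, 0.0]
force: [-0.2, 1.0, 5.9]
finger_gap: 0.419
gripper_force: 24.2
```

Run:
```python
from station import sense,eyes
s=sense();print(s["tcp_pos"],s["force"],s["ft_torque"])
```

```text
[ 0.587225   -0.0440315   0.10967174] [-0.18180891  1.00031793  5.89319908] [0.02517846 0.1766288  0.01211082]
```

Net contact is about 6.7 N, so the seal is squeezed about 4 mm. I'll open in small steps and hold the push as the fingertips retreat.

To row units: 0.0003 m is 0.0005.

>>> tcp_steps(
  steps=[
    [0, 0, 0, 0, 0.46],
    [0, 0, 0.0005, 0, 0.46],
    [0, 0, 0.0005, 0, 0.46],
  ],
)

```text
t: 10.7
tcp_pos: [0.5872, -0.0441, 0.1093]
tool_rot: [0.999, 0.035, 0.0, 0.0]
force: [-0.8, 0.5, 5.6]
finger_gap: 0.46
gripper_force: 8.1
```

>>> tcp_steps(
  steps=[
    [0, 0, 0.0005, 0, 0.49],
    [0, 0, 0.0008, 0, 0.49],
    [0, 0, 0.0008, 0, 0.49],
  ],
)

```text
t: 11.0
tcp_pos: [0.5873, -0.0441, 0.1088]
tool_rot: [0.999, 0.035, 0.0, 0.0]
force: [-1.5, 0.4, 5.7]
finger_gap: 0.49
gripper_force: 7.2
```

To row units: 0.0005 m is 0.0008, 0.0003 m is 0.0005.

>>> tcp_steps(
  steps=[
    [0, 0, 0.0005, 0, 0.52],
    [0, 0, 0.0008, 0, 0.52],
    [0, 0, 0.0008, 0, 0.52],
  ],
)

```text
t: 11.3
tcp_pos: [0.5872, -0.0441, 0.1083]
tool_rot: [0.999, 0.035, 0.0, 0.0]
force: [-0.6, -0.5, 6.7]
finger_gap: 0.522
gripper_force: 6.3
```

>>> tcp_steps(
  steps=[
    [0, 0, 0.0005, 0, 0.55],
    [0, 0, 0.001, 0, 0.55],
    [0, 0, 0.001, 0, 0.55],
  ],
)

```text
t: 11.6
tcp_pos: [0.5872, -0.0441, 0.1078]
tool_rot: [0.999, 0.035, 0.0, 0.0]
force: [-1.1, -0.3, 6.7]
finger_gap: 0.557
gripper_force: 5.5
```

>>> tcp_steps(
  steps=[
    [0, 0, 0.0005, 0, 0.58],
    [0, 0, 0.001, 0, 0.58],
    [0, 0, 0.001, 0, 0.58],
  ],
)

```text
t: 11.9
tcp_pos: [0.5872, -0.0441, 0.1072]
tool_rot: [0.999, 0.035, 0.0, 0.0]
force: [-1.0, -0.5, 7.0]
finger_gap: 0.585
gripper_force: 4.6
```

Pad force tracks the tab springs coming out. Opening fully, then retreating straight up.

To row units: 0.0005 m is 0.0008, 0.0003 m is 0.0005.

>>> tcp_steps(
  steps=[
    [0, 0, 0.0005, 0, 0.61],
    [0, 0, 0.0008, 0, 0.63],
    [0, 0, 0.0008, 0, 0.65],
    [0, 0, 0.0008, 0, 0.65],
  ],
)

```text
t: 12.3
tcp_pos: [0.5869, -0.044, 0.1058]
tool_rot: [0.999, 0.035, -0.0, -0.0]
force: [-0.6, 0.5, -0.0]
finger_gap: 0.648
gripper_force: 0.0
```

>>> tcp_steps(
  steps=[
    [0, 0, 0, 0, 0.75],
    [0, 0, 0, 0, 0.85],
    [0, 0, 0, 0, 0.9],
    [0, 0, -0.0083, 0, 0.9],
    [0, 0, -0.0333, 0, 0.9],
    [0, 0, -0.0833, 0, 0.9],
    [0, 0, -0.15, 0, 0.9],
    [0, 0, -0.2167, 0, 0.9],
    [0, 0, -0.2333, 0, 0.9],
    [0, 0, -0.2333, 0, 0.9],
  ],
)

```text
t: 13.3
tcp_pos: [0.5882, -0.0443, 0.2487]
tool_rot: [0.999, 0.035, 0.002, 0.001]
force: [0.2, -0.2, -0.3]
finger_gap: 0.902
gripper_force: 0.0
```

To row units: 0.25 m is 0.4167, 0.24 m is 0.4.

>>> tcp_steps(
  steps=[
    [0, 0.0833, 0, 0, 0.9],
    [0, 0.1667, 0, 0, 0.9],
    [0, 0.25, 0, 0, 0.9],
    [0, 0.3333, 0, 0, 0.9],
    [0, 0.4, 0, 0, 0.9],
    [0, 0.4167, 0, 0, 0.9],
    [0, 0.4167, 0, 0, 0.9],
    [0, 0.4167, 0, 0, 0.9],
  ],
)

```text
t: 14.1
tcp_pos: [0.6036, -0.2918, 0.2445]
tool_rot: [0.999, 0.035, -0.001, -0.002]
force: [0.4, 0.4, 0.2]
finger_gap: 0.902
gripper_force: 0.0
```

Run:
```python
from station import eyes
from h import *
a=[]
for n in("side","top"):
    s=eyes.snapshot(n); a.append(s["pixels"]); C=cloud(s); x,y,z=np.moveaxis(C,2,0); R=np.hypot(x-.5872,y+.044)
    F=C[(R<.038)&(z>.06)&(z<.093)]
    if len(F)>20: print(n,len(F),np.median(F[:,2]),np.linalg.lstsq(np.c_[F[:,:2]-[.5872,-.044],np.ones(len(F))],F[:,2],rcond=None)[0].round(4))
    G=C[(R<.045)&(z>.096)&(z<.13)]; 
    if len(G): print("grips",len(G),np.ptp(G[:,1]).round(4),np.percentile(G[:,2],90).round(4))
cv2.imwrite("pics/done.png",np.hstack([cv2.resize(a[0][160:260,150:283],(400,300)),cv2.resize(a[1][90:240,110:310],(400,300))])[:,:,::-1])
```

```text
side 428 0.08183862954224258 [-0.0024 -0.0063  0.0822]
grips 65 0.0533 0.1068
top 685 0.08235599752088864 [0.0019 0.0008 0.0824]
grips 55 0.0529 0.1077
```

View pics/done.png

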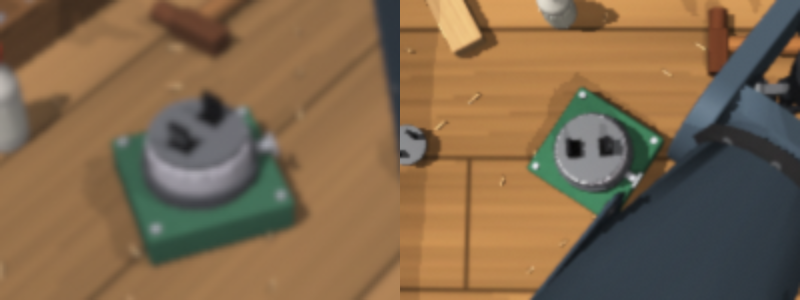

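The picture shows the cap level and centred on the port, at about (195,150) in the left half and (592,150) in the right. The flange top is at 82 mm, about 3 mm below where it first touched the seal. The grips are 53 mm apart, so the tabs are fully out and the cap is latched.

```bash
python3 -c "
from station import job; print(job.sign_off())"
```

```text
the job is handed in; nothing more can be done
None
```

The large grey cap is latched level in the port with the seal still squeezed by about 3 mm; the job was handed in at about 14 s with the gripper clear and nothing else touched.

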